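# Hook the hot tray out of the warming shelf

### The job

The tray under the warming shelf is hot, so take the red-handled pull hook from its cradle, hook it down into the loop on the front of the tray and drag the tray forward until the tin on it stands wholly out from under the roof. Keep the gripper and arm off the tray and the tin, and keep the tin standing upright on the tray. Then unhook, lay the pull hook back in the forks of its cradle with its prong pointing down, and leave everything else where it is.

Things in the scene. Friction and masses are not known exactly. Their poses are not given: they have to be found in the camera images.
- warming_shelf: Fixed steel warming shelf, 180 mm deep (its x), 230 wide (y), 155 high, open at the front (-x), no floor. Walls 5 mm; underside of the roof 115 mm above the table. Origin on the table under its centre; x points from the open front to the back, so the front edge of the roof is at x = -90 mm. Its yaw varies up to 0.15 rad
- tray_loop (a point): Centre of the opening of the tray's pull loop, 26 mm above the table; x points from loop to tray. The loop is a level U of 7 mm round steel bar, rigid on the tray's front wall; opening 49 mm wide (y), 44 deep (x): the tray's front wall is 22.5 mm behind this point, the bar's inner side 22 mm in front. At the start this point lies from 3 mm in front of the roof's front edge to 18 mm behind it
- tray_floor (a point): Centre of the inner floor of the loose aluminium tray, 4 mm above the table, 87.5 mm behind tray_loop along the tray's x; axes as the tray's. Tray 130 mm deep (x), 150 wide (y), 34 high, walls and floor 4 mm, about 0.35 kg; it stands on the table and slides freely
- tin_centre (a point): Centre, half-way up, of the low white open tin standing loose on the tray, 66 mm in diameter, 52 mm high; z along its axis, up
- hook_handle (a point): Centre of the pull hook's handle, where it is grasped. Red bar 120 mm long (x), 20 wide (y), 18 high; from its +x end an 8 mm round steel shaft runs on along its axis and at x = 125 mm turns straight down (-z) as an 8 mm prong, lowest 38 mm below the axis; the prong's tip bends back towards the handle and ends 13 mm short of the prong's centre line. 0.16 kg. Starts in the cradle
- hook_bend (a point): Bottom of the pull hook's prong, on its centre line, 125 mm along +x and 34 mm below hook_handle; axes as the handle's
- cradle_seat (a point): Where the handle's centre lies when the hook rests in its cradle, 64 mm above the table; x along the cradle, shaft side; z up. Fixed grey cradle, base 125 x 70 x 8 mm, two forks 10 mm thick at x = +47 and -47 mm, each with a slot 26 mm wide, floor 55 mm above the table, cheeks flaring outwards up to 86 mm. Stands left or right on the table; yaw up to 0.3 rad
- ramekin: White ramekin, 109 mm wide, 48 high, loose, origin under its centre; not to be moved. It stands on the opposite side from the cradle
- salt_shaker: Salt shaker, 44 mm wide, 90 high, loose, origin under its centre; not to be moved

How it is judged:
On the way, in this order (a step that is already met when the one before it is completed fails the run):
1. the pull hook's prong is down inside the tray's loop (horizontal distance between hook_bend and tray_loop below 0.027 m and height (world z) of hook_bend below 0.022 m), for 0.1 s.
2. with the prong in the loop, the tin comes wholly out from under the roof (all of step 1 and x of tin_centre in the frame of warming_shelf below -0.12 m), for 0.1 s.
At the end, for the whole second after the job is handed in: The pull hook lies released in both cradle forks, prong down (handle centre within 20 mm of the seat in plan, -6 to +8 mm in height, 0.2 rad in direction); the tin stands upright on the tray floor, wholly in front of the roof edge (centre 30 mm out or more); the tray is flat and at rest (horizontal distance between hook_handle and cradle_seat below 0.02 m and z of hook_handle in the frame of cradle_seat between -0.006 and 0.008 m and angle between the x axis of hook_handle and the x axis of cradle_seat, either way round below 0.2 rad and angle between hook_handle's own z axis and vertical below 0.2 rad and x of tin_centre in the frame of warming_shelf below -0.12 m and angle between tin_centre's own z axis and vertical below 0.1 rad and horizontal distance between tin_centre and tray_floor below 0.045 m and height (world z) of tin_centre below 0.04 m and angle between tray_floor's own z axis and vertical below 0.05 rad and contact force between pull_hook and the fingers below 0.1 N and linear speed of each of pull_hook, tray below 0.02 m/s); the robot touches nothing.
It fails at once if the gripper or arm touches the hot tray (contact force between any of the fingers, the arm and tray above 0.5 N).
It fails at once if the gripper or arm touches the tin (contact force between any of the fingers, the arm and tin above 0.5 N).
It fails at once if the tin tips (angle between tin_centre's own z axis and vertical above 0.4 rad).
It fails at once if the ramekin or salt shaker is moved by more than 30 mm (distance of any of ramekin, salt_shaker from where it was at the start of the episode above 0.03 m).
It also fails if it takes over 56 s, if anything falls off the work surface, if the arm or the gripper's body presses on something with over 40 N, if the wrist force passes 120 N, or if a joint passes its speed limit or range.

### The arm

A 6-joint arm with a two-finger parallel gripper is mounted at the origin on a cart in front of the work surface, level with it; the furniture and walls round the work are solid. World frame = base frame: x ahead of the robot, y to its left, z up, the work surface at z = 0. Lengths are in m, angles in rad, forces in N, time in s.
With the tool pointing down it reaches from about 0.325 to 0.9 m from the base axis. Payload 3.5 kg.
Tool frame: the origin (TCP) lies between the finger pads; the fingertips stand 14 mm ahead of it and the grasp point (between the pads) lies 5 mm behind it; z points along the fingers, x is the direction in which the jaws open and shut, and the axes are right-handed (so a half turn about z gives the same grasp; the last joint's range is limited). The gripper opens to 85 mm and grips with 20 to 120 N. Pads are 22 mm wide; open, the fingers measure 114 mm over their backs; the gripper's body (76 mm by 85 mm) begins 54 mm behind the grasp point. The pads swing forward as they close: fully open they stand 13 mm farther back than shut.
Start: joints at [1.106, 0.276, -0.026, 1.268, 0, 1.467], TCP at [0.221, 0.585, 0.212] pointing down, gripper open.
Joint ranges: [-3.12, 3.12], [-0.85, 1.88], [-1.08, 1.24], [-1.95, 2.15], [-1.57, 1.53], [-3.14, 3.14]. Speed limits (rad/s): [2.57, 2.57, 3.14, 3.14, 3.14, 3.14].

### API

Orientations are given as a 3x3 rotation matrix whose columns are the frame's x, y, z axes.
In Python, from station import ctrl gives the robot as it stands.
- The arm moves only by the tool move_arm, never from a script. Its argument "increments" is a list of rows, each an object with "slide": the shift along the tool's x, y, z in cm, a list of three; "rotation": the turn, a rotation vector about the tool's x, y, z in degrees, a list of three. In form: [{"slide": [x, y, z], "rotation": [ax, ay, az]}, ...]. A call has 1 to 20 rows; each row is the pose to reach, as a shift and turn from the pose commanded when the call began, along the tool's axes at that moment; what a row does not reach only later rows make up. A row lasts 1/12 s, in which the tool goes at most 41.7 mm and 7.16 degrees, less where a joint would pass 70% of its speed; a pose out of reach is approached as far as the arm can. A call with a gripper value outside its range is refused whole. "hand" is the opening, from 0 (shut) to 1 (fully open), set as the call begins (left out, the last holds). The fingers move at their own pace and stop on an object; "force" is the grip in N (left out, the last holds). Time passes only in rows, so rows that repeat a pose let the fingers close. It gives the time, the measured TCP pose, the force and the opening at its end, in the units of the state.
- ctrl.get_obs(): the state, without advancing time (a new reading comes with each control period).
- ctrl.read_camera(name): name is "side" or "top" or "wrist"; returns (picture, depth): 480x640x3 uint8, red, green, blue; 480x640 float32, m along the optical axis (not along the pixel's ray), 0 where there is no reading.
- ctrl.get_calibration(name): a dict with "fx", "fy", "cx", "cy" (pixels), "xyz" and "orientation" of the camera in the world. Camera axes: x right, y up, looking along -z (the intrinsics and any distortion apply to the point x, -y, -z); pixel columns grow to the right and rows downward; lengths in m; the calibration is good to about 2 mm. A picture is of the moment at which its call begins: read the wrist's pose just before it. get_calibration takes no time and is no camera call; for the wrist camera it gives the pose at the moment of the call.
- ctrl.sign_off(): hands the job in, once; it reports no verdict.
The state is a dict: "time_s": time; "joints": joint angles; "joint_vel": joint speeds; "tau": joint torques, N m; "eef_pos": TCP position; "eef_rot": TCP orientation; "ft_force": force on the tool from outside, world axes, zero at the start; "ft_torque": the same for the moment, N m; "gripper_width": finger opening in m.
Only numpy, scipy, OpenCV 4.12 (cv2) and the standard library are available. Lean on these libraries where they do the work, as an engineer would, in place of code of your own. Each camera call takes 0.05 s, during which the arm holds its last target. There are 200 camera calls.

## Working session

There is one attempt and no reset: what is moved stays moved. The work goes in short steps, Python scripts to look and compute and a tool call to move; the robot and the scene stay as the last step left them, time stands still between calls to the robot, and variables do not carry over. Pictures are saved under pics/ and viewed, about 8 in all and at most 12, crops included, and the job is handed in when it is done.

Besides the shell and the picture viewer there is one more tool, called after "Request:" by a JSON object that holds its "op" and its "data", one argument or row to a line. move_arm: Moves the arm, as the interface text tells. Its arguments: {"type":"object","properties":{"increments":{"type":"array"},"hand":{"type":"number"},"force":{"type":"number"}},"required":["increments"]}

```bash
ls; mkdir -p pics; cat > h.py <<'E'
import numpy as np, cv2
from station import ctrl
def shot(n,name=None):
    K=ctrl.get_calibration(n); im,d=ctrl.read_camera(n)
    if name: cv2.imwrite('pics/'+name,im[:,:,::-1])
    return K,im,d
def pts(K,d):
    v,u=np.mgrid[0:480,0:640]; x=(u-K['cx'])/K['fx']*d; y=(v-K['cy'])/K['fy']*d
    P=np.stack([x,-y,-d],-1); return P@np.array(K['orientation']).T+np.array(K['xyz'])
def ray(K,u,v,z):
    r=np.array(K['orientation'])@np.array([(u-K['cx'])/K['fx'],-(v-K['cy'])/K['fy'],-1]); o=np.array(K['xyz'])
    return o+r*(z-o[2])/r[2]
E
python3 - <<'E'
from h import *
o=ctrl.get_obs();print(o)
ims=[]
for n in('top','side'):
    K,im,d=shot(n,n+'0.png');print(n,K); np.savez('%s0.npz'%n,im=im,d=d,**{k:v for k,v in K.items()})
    P=pts(K,d);print((d>0).mean(),d[d>0].min(),d.max())
    hsv=cv2.cvtColor(im,cv2.COLOR_RGB2HSV); m=((hsv[...,0]<8)|(hsv[...,0]>172))&(hsv[...,1]>150)&(hsv[...,2]>70)
    print(m.sum(),np.median(P[m&(d>0)],0) if m.any() else 0)
E
```

```text
pics
{'time_s': 0.0, 'joints': array([ 1.10557681e+00,  2.77156174e-01, -2.79009572e-02,  1.26801260e+00,
        6.04903179e-06,  1.46742028e+00]), 'joint_vel': array([-1.05708544e-04, -8.47247581e-07,  5.38261588e-04,  2.49243776e-03,
       -1.57094069e-03,  3.08217537e-04]), 'tau': array([-1.00894627e-03, -4.45509982e+01,  2.95202422e+01,  1.66705070e-02,
       -1.14873887e-04,  1.29522130e-05]), 'eef_pos': array([0.22086595, 0.58378018, 0.21073592]), 'eef_rot': array([[ 3.53997784e-01,  9.35245699e-01, -1.02529900e-03],
       [ 9.35243529e-01, -3.53999187e-01, -2.02908119e-03],
       [-2.26064447e-03, -2.40614013e-04, -9.99997416e-01]]), 'ft_force': array([ 0.19621352,  0.16829739, -0.15610332]), 'ft_torque': array([ 0.0057205 ,  0.01253299, -0.00329771]), 'gripper_width': 0.08502858838179439}
top {'fx': 456.2850908799716, 'fy': 456.2850908799716, 'cx': 315.24742023461687, 'cy': 235.80338739999277, 'xyz': array([-0.07038107, -0.27149231,  1.01992323]), 'orientation': array([[ 0.32874175,  0.74816146, -0.57635345],
       [-0.94435899,  0.26733807, -0.19161539],
       [ 0.01072197,  0.60727654,  0.79441818]])}
0.9961360677083333 0.5188176 2.1304939
1376 [ 0.69371993 -0.44611945  0.09735325]
side {'fx': 474.8910841798556, 'fy': 474.8910841798556, 'cx': 317.6927115363303, 'cy': 240.3084564677341, 'xyz': array([ 1.7770018 , -0.21079682,  0.6060892 ]), 'orientation': array([[ 0.15873495, -0.41582729,  0.8954836 ],
       [ 0.98708146,  0.04685012, -0.15321639],
       [ 0.02175804,  0.90823605,  0.41789216]])}
0.995927734375 0.5736404 1.2048451
0 0
```

View pics/top0.png

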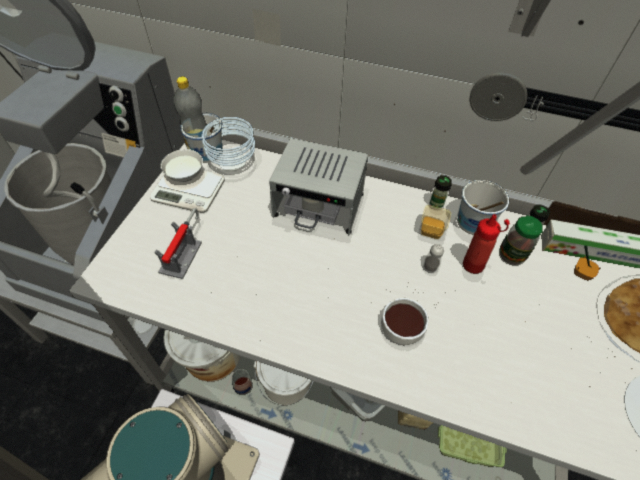

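View pics/side0.png

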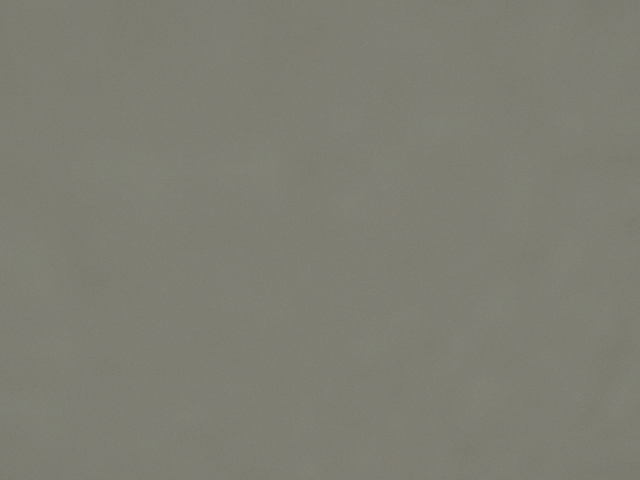

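Top view: red handle at about (175,245) in the cradle, shelf at (318,185) with the loop at (307,222), ramekin (404,320), shaker (432,258). The side camera is blocked by a wall. Next I'll measure from the top picture.

```bash
python3 - <<'E'
from h import *
z=np.load('top0.npz');K={k:z[k] for k in('fx','fy','cx','cy','xyz','orientation')};im=z['im'];d=z['d'];P=pts(K,d)
hsv=cv2.cvtColor(im,cv2.COLOR_RGB2HSV); red=((hsv[...,0]<8)|(hsv[...,0]>172))&(hsv[...,1]>150)&(hsv[...,2]>70)
v,u=np.mgrid[0:480,0:640]
m=red&(u<220)&(u>150)&(v>210)&(v<290);Q=P[m];print('red',m.sum(),Q.min(0),Q.max(0))
def rect(Q):
    r=cv2.minAreaRect((Q[:,:2]*1000).astype(np.float32));b=cv2.boxPoints(r);print(r);print(b.round(1))
t=Q[Q[:,2]>np.median(Q[:,2])-.004];print(np.median(t,0));rect(t)
tab=P[(u>230)&(u<270)&(v>260)&(v<300)];print('table z',tab[:,2].mean(),tab[:,2].std())
m=(u>255)&(u<385)&(v>125)&(v<250)&(abs(P[...,2]-.155)<.008);m=cv2.morphologyEx(m.astype(np.uint8),cv2.MORPH_OPEN,np.ones((3,3)))>0
Q=P[m];print('roof',len(Q),Q[:,2].mean());rect(Q)
# dark base of cradle etc
m=(u>150)&(u<230)&(v>205)&(v<285)&(P[...,2]>.004)&(P[...,2]<.09)
for lo,hi in((.004,.014),(.078,.092)):
    mm=m&(P[...,2]>lo)&(P[...,2]<hi)&~red;print(lo,mm.sum());rect(P[mm])
for n,(a,b,c,e) in dict(ram=(375,435,290,350),salt=(418,446,240,275)).items():
    mm=(u>a)&(u<b)&(v>c)&(v<e)&(P[...,2]>.02);print(n,P[mm][:,2].max());rect(P[mm])
c=cv2.resize(im[195:285,150:360],None,fx=3.8,fy=3.8,interpolation=cv2.INTER_CUBIC);cv2.imwrite('pics/c1.png',c[:,:,::-1])
E
```

```text
red 340 [-0.07038107 -0.27149231  0.04735062] [0.53974696 0.31273821 1.01992323]
[0.47525762 0.29164144 0.0724672 ]
((208.03240966796875, 42.977691650390625), (835.78271484375, 84.1962661743164), 42.72764205932617)
[[-127.5 -209.6]
 [ -70.4 -271.5]
 [ 543.6  295.6]
 [ 486.4  357.4]]
table z 0.004496342781725483 0.06907445308930592
roof 4166 0.1547217235710872
((838.553466796875, -5.0335845947265625), (291.2584228515625, 255.16078186035156), 2.592985153198242)
[[ 687.3  115.8]
 [ 698.8 -139.1]
 [ 989.8 -125.9]
 [ 978.3  129. ]]
0.004 785
((524.8668212890625, 293.75390625), (288.1676025390625, 210.52835083007812), 28.267263412475586)
[[348.1 318.2]
 [447.8 132.8]
 [701.6 269.3]
 [601.9 454.7]]
0.078 63
((477.4273986816406, 294.3483581542969), (103.97837829589844, 59.116310119628906), 4.33978796005249)
[[423.4 319.9]
 [427.8 260.9]
 [531.5 268.8]
 [527.  327.8]]
ram 1.0199232304045565
((234.85726928710938, -273.23040771484375), (106.77705383300781, 601.076171875), 79.60063171386719)
[[ -70.4 -271.5]
 [ 520.8 -380. ]
 [ 540.1 -275. ]
 [ -51.1 -166.5]]
salt 1.0199232304045565
((309.4766845703125, -321.8749694824219), (41.942054748535156, 765.2203979492188), 85.5819091796875)
[[ -73.6 -313.3]
 [ 689.3 -372.3]
 [ 692.6 -330.4]
 [ -70.4 -271.5]]
```

View pics/c1.png

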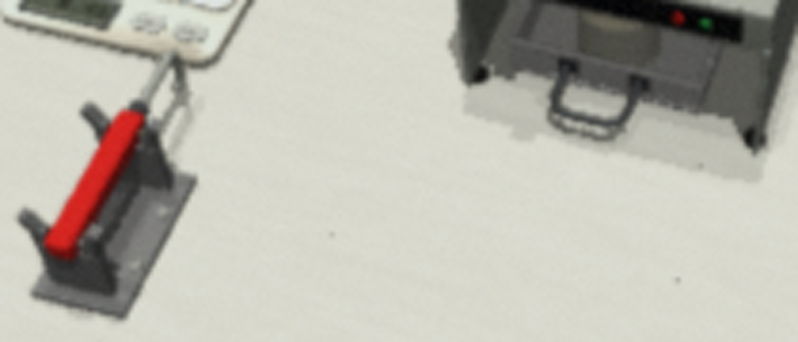

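Crop: the handle runs from (60,248) near to (131,113) far, shaft and prong on the far side. The loop's legs meet the tray at (568,65)/(637,80) and its front bar is near (588,127).

```bash
python3 - <<'E'
from h import *
z=np.load('top0.npz');K={k:z[k] for k in('fx','fy','cx','cy','xyz','orientation')};im=z['im'];d=z['d'];P=pts(K,d);P[d==0]=9
hsv=cv2.cvtColor(im,cv2.COLOR_RGB2HSV); red=((hsv[...,0]<8)|(hsv[...,0]>172))&(hsv[...,1]>150)&(hsv[...,2]>70)
v,u=np.mgrid[0:480,0:640]
def rect(Q):
    r=cv2.minAreaRect((Q[:,:2]*1000).astype(np.float32));b=cv2.boxPoints(r);print(r);print(b.round(1).tolist())
def big(m):
    n,l,s,_=cv2.connectedComponentsWithStats(m.astype(np.uint8));return l==1+np.argmax(s[1:,4])
m=big(red&(u<220)&(u>150)&(v>210)&(v<290));print('red',m.sum());rect(P[m&(abs(P[...,2]-.073)<.004)])
m=cv2.morphologyEx(((u>255)&(u<385)&(v>125)&(v<250)&(abs(P[...,2]-.155)<.005)).astype(np.uint8),cv2.MORPH_OPEN,np.ones((3,3)));m=big(m);print('roof');rect(P[m])
g=lambda x,y,zz:print((x,y),ray(K,150+(x+.5)/3.8-.5,195+(y+.5)/3.8-.5,zz).round(4))
print('handle ends');g(131,113,.073);g(60,248,.073)
print('shaft');g(140,105,.064);g(173,60,.064)
print('loop');g(568,66,.026);g(637,80,.026);g(560,108,.026);g(622,122,.026);g(588,128,.026)
for n,(a,b,c,e) in dict(ram=(375,435,290,350),salt=(418,446,240,275)).items():
    mm=(u>a)&(u<b)&(v>c)&(v<e)&(P[...,2]>.02)&(P[...,2]<.2);print(n,P[mm][:,2].max());rect(P[mm])
# tin: front-visible points
mm=(u>295)&(u<330)&(v>193)&(v<215)&(P[...,2]<.06);mm&=(hsv[...,1]>25)&(hsv[...,2]>80)
print('tin',mm.sum(),P[mm].min(0),P[mm].max(0),np.median(P[mm],0))
E
```

```text
red 340
((479.5244140625, 292.3937683105469), (120.88136291503906, 20.722875595092773), 4.179680824279785)
[[418.5, 298.29998779296875], [420.0, 277.70001220703125], [540.5999755859375, 286.5], [539.0, 307.1000061035156]]
roof
((784.6359252929688, 3.2570648193359375), (184.20614624023438, 230.01934814453125), 1.9798825979232788)
[[688.5999755859375, 115.0], [696.5999755859375, -114.9000015258789], [880.7000122070312, -108.5], [872.7000122070312, 121.4000015258789]]
handle ends
(131, 113) [0.5356 0.2971 0.073 ]
(60, 248) [0.4189 0.2848 0.073 ]
shaft
(140, 105) [0.5499 0.3001 0.064 ]
(173, 60) [0.595  0.2983 0.064 ]
loop
(568, 66) [0.716  0.0398 0.026 ]
(637, 80) [ 0.7205 -0.0135  0.026 ]
(560, 108) [0.676  0.0311 0.026 ]
(622, 122) [ 0.6789 -0.0162  0.026 ]
(588, 128) [0.6653 0.0053 0.026 ]
ram 0.05301108372290486
((476.37689208984375, -317.7386779785156), (107.72847747802734, 106.94095611572266), 22.474811553955078)
[[406.20001220703125, -288.8999938964844], [447.0, -387.70001220703125], [546.5999755859375, -346.6000061035156], [505.70001220703125, -247.6999969482422]]
salt 0.09266779770742428
((669.4113159179688, -349.60882568359375), (38.38472366333008, 39.60453796386719), 39.162715911865234)
[[642.0, -346.3999938964844], [667.0, -377.1000061035156], [696.7999877929688, -352.79998779296875], [671.7999877929688, -322.1000061035156]]
tin 50 [ 0.73451773 -0.00622842  0.04087144] [0.75856389 0.03571946 0.05854856] [0.74462428 0.01524487 0.05007259]
```

```bash
cat >> h.py <<'E'
from scipy.spatial.transform import Rotation as Ro
def go(x,y,z,yaw):  # TCP target, jaw axis angle (deg), tool pointing down
    o=ctrl.get_obs();R=o['eef_rot'];a=np.radians(yaw)
    T=np.array([[np.cos(a),np.sin(a),0],[np.sin(a),-np.cos(a),0],[0,0,-1]])
    print('slide',(R.T@(np.array([x,y,z])-o['eef_pos'])*100).round(2),'rot',np.degrees(Ro.from_matrix(R.T@T).as_rotvec()).round(2),'at',o['eef_pos'].round(4),'F',o['ft_force'].round(1),'w',o['gripper_width'].round(4),'t',o['time_s'])
E
python3 -c "
from h import *
go(.4795,.2924,.20,94.2)"
```

```text
Traceback (most recent call last):
  File "h.py", line 17, in go
    print('slide',(R.T@(np.array([x,y,z])-o['eef_pos'])*100).round(2),'rot',np.degrees(Ro.from_matrix(R.T@T).as_rotvec()).round(2),'at',o['eef_pos'].round(4),'F',o['ft_force'].round(1),'w',o['gripper_width'].round(4),'t',o['time_s'])
                                                                                                                                                                                             ^^^^^^^^^^^^^^^^^^^^^^^^
AttributeError: 'float' object has no attribute 'round'
```

```bash
sed -i "s/o\['gripper_width'\].round(4)/round(float(o['gripper_width']),4)/" h.py
python3 -c "
from h import *
go(.4795,.2924,.20,94.2)"
```

```text
slide [-18.1   34.5    1.11] rot [ -0.04   0.11 -24.93] at [0.2209 0.5839 0.2108] F [-0.1  0.2 -0.2] w 0.0852 t 0.1
```

Request:
{"op": "move_arm", "data": {
  "increments": [
    {"slide":[-3.6,6.9,0.2],"rotation":[0,0,-5]},
    {"slide":[-7.2,13.8,0.4],"rotation":[0,0,-10]},
    {"slide":[-10.8,20.7,0.7],"rotation":[0,0,-15]},
    {"slide":[-14.5,27.6,0.9],"rotation":[0,0,-20]},
    {"slide":[-18.1,34.5,1.1],"rotation":[0,0,-24.9]},
    {"slide":[-18.1,34.5,1.1],"rotation":[0,0,-24.9]},
    {"slide":[-18.1,34.5,1.1],"rotation":[0,0,-24.9]},
    {"slide":[-18.1,34.5,1.1],"rotation":[0,0,-24.9]},
    {"slide":[-18.1,34.5,1.1],"rotation":[0,0,-24.9]},
    {"slide":[-18.1,34.5,1.1],"rotation":[0,0,-24.9]},
    {"slide":[-18.1,34.5,1.1],"rotation":[0,0,-24.9]},
    {"slide":[-18.1,34.5,1.1],"rotation":[0,0,-24.9]},
    {"slide":[-18.1,34.5,1.1],"rotation":[0,0,-24.9]},
    {"slide":[-18.1,34.5,1.1],"rotation":[0,0,-24.9]},
    {"slide":[-18.1,34.5,1.1],"rotation":[0,0,-24.9]}
  ],
  "hand": 1,
  "force": 70
}}

```text
time_s: 1.35
eef_pos: [0.4789, 0.2941, 0.2009]
eef_rot: [[-0.075, 0.997, -0.0], [0.997, 0.075, 0.0], [0.0, -0.0, -1.0]]
ft_force: [0.2, -0.3, -0.4]
gripper_width: 0.0854
```

```bash
python3 - <<'E'
from h import *
K,im,d=shot('wrist','w1.png');P=pts(K,d);P[d==0]=9
hsv=cv2.cvtColor(im,cv2.COLOR_RGB2HSV); red=((hsv[...,0]<8)|(hsv[...,0]>172))&(hsv[...,1]>150)&(hsv[...,2]>70)
m=red&(abs(P[...,2]-.073)<.005);Q=P[m];print(m.sum(),np.median(Q,0))
if len(Q):print(cv2.minAreaRect((Q[:,:2]*1000).astype(np.float32)))
print(K['xyz'],K['orientation'].round(2).tolist())
go(.4795,.2924,.069,94.2)
E
```

```text
2961 [0.4727895  0.29466236 0.07322421]
((477.283447265625, 294.7862548828125), (118.19338989257812, 19.419157028198242), 4.152252197265625)
[0.41214916 0.28966919 0.36346036] [[-0.07, -0.96, -0.26], [1.0, -0.07, -0.02], [-0.0, -0.26, 0.97]]
slide [-0.17  0.04 13.19] rot [-0.01 -0.01  0.08] at [0.479  0.2941 0.2009] F [-0.  -0.3  0.2] w 0.0857 t 1.4
```

View pics/w1.png

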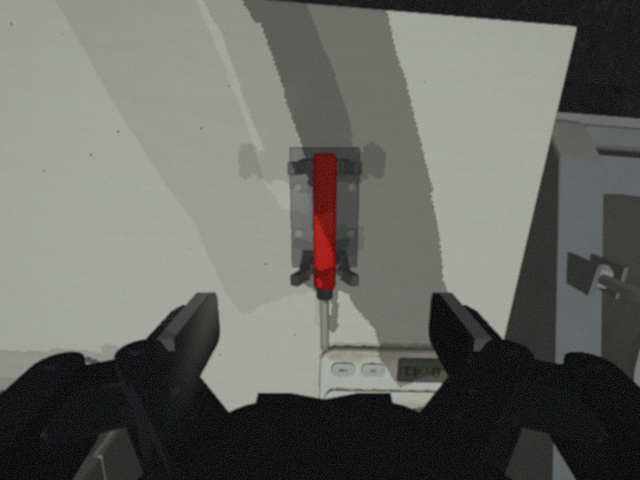

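The handle measures (0.478, 0.294), yaw 4.2°, which agrees with the first view. The picture shows it centred between the jaws, so I'll descend and grasp.

Request:
{"op": "move_arm", "data": {
  "increments": [
    {"slide":[0,0,3.5],"rotation":[0,0,0]},
    {"slide":[0,0,7],"rotation":[0,0,0]},
    {"slide":[0,0,10],"rotation":[0,0,0]},
    {"slide":[0,0,12],"rotation":[0,0,0]},
    {"slide":[0,0,13],"rotation":[0,0,0]},
    {"slide":[0,0,14],"rotation":[0,0,0]},
    {"slide":[0,0,14.2],"rotation":[0,0,0]},
    {"slide":[0,0,14.2],"rotation":[0,0,0]},
    {"slide":[0,0,14.2],"rotation":[0,0,0]},
    {"slide":[0,0,14.2],"rotation":[0,0,0]}
  ]
}}

```text
time_s: 2.23
eef_pos: [0.4812, 0.2938, 0.0605]
eef_rot: [[-0.073, 0.997, 0.003], [0.997, 0.073, 0.001], [0.001, 0.003, -1.0]]
ft_force: [0.6, -0.1, 0.1]
gripper_width: 0.0855
```

Request:
{"op": "move_arm", "data": {
  "increments": [
    {"slide":[0,0,0],"rotation":[0,0,0]},
    {"slide":[0,0,0],"rotation":[0,0,0]},
    {"slide":[0,0,0],"rotation":[0,0,0]},
    {"slide":[0,0,0],"rotation":[0,0,0]},
    {"slide":[0,0,0],"rotation":[0,0,0]},
    {"slide":[0,0,0],"rotation":[0,0,0]},
    {"slide":[0,0,0],"rotation":[0,0,0]},
    {"slide":[0,0,0],"rotation":[0,0,0]},
    {"slide":[0,0,0],"rotation":[0,0,0]},
    {"slide":[0,0,0],"rotation":[0,0,0]},
    {"slide":[0,0,0],"rotation":[0,0,0]},
    {"slide":[0,0,0],"rotation":[0,0,0]}
  ],
  "hand": 0,
  "force": 80
}}

```text
time_s: 3.23
eef_pos: [0.4798, 0.2931, 0.0589]
eef_rot: [[-0.073, 0.997, -0.0], [0.997, 0.073, -0.0], [-0.0, -0.0, -1.0]]
ft_force: [0.1, -0.2, -0.1]
gripper_width: 0.0001
```

The gripper shut to zero, so the grasp missed. I'll look.

```bash
python3 - <<'E'
from h import *
K,im,d=shot('wrist','w2.png')
K2,im2,d2=shot('top')
c=cv2.resize(im2[190:300,130:260],(640,542),interpolation=cv2.INTER_CUBIC);cv2.imwrite('pics/t2.png',c[:,:,::-1])
E
```

```text
(no output)
```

View pics/w2.png

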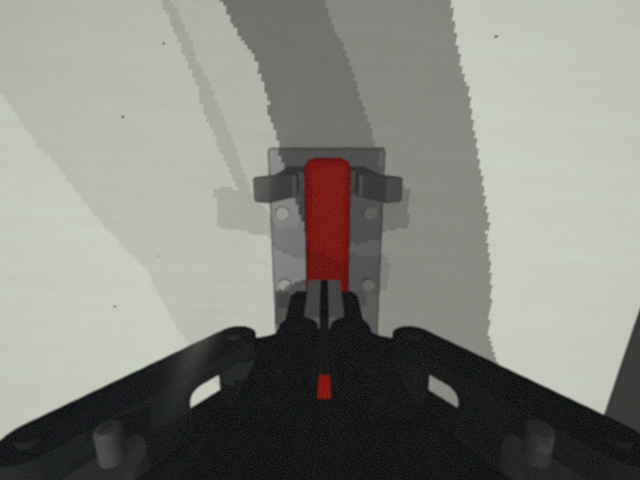

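```bash
python3 - <<'E'
from h import *
K,im,d=shot('wrist');P=pts(K,d)
for u,v in((328,200),(328,260),(328,275),(318,288),(334,288),(318,300),(335,300),(318,310),(324,310),(335,320),(324,330),(324,387),(290,320),(360,320)):print((u,v),P[v,u].round(4),im[v,u])
print(ctrl.get_obs()['eef_pos'],ctrl.get_obs()['gripper_width'])
E
```

```text
(328, 200) [0.4353 0.2922 0.074 ] [119  20  18]
(328, 260) [0.4621 0.2942 0.0735] [103  14  12]
(328, 275) [0.4692 0.2948 0.0734] [104  27  18]
(318, 288) [0.468  0.2905 0.0917] [68 69 66]
(334, 288) [0.4681 0.2969 0.0905] [65 66 69]
(318, 300) [0.4678 0.2907 0.1032] [65 65 65]
(335, 300) [0.4672 0.2969 0.1035] [66 69 68]
(318, 310) [0.4675 0.2908 0.1119] [59 62 61]
(324, 310) [0.4678 0.2929 0.1111] [18 28 21]
(335, 320) [0.4667 0.2963 0.1197] [44 44 44]
(324, 330) [0.4727 0.2932 0.116 ] [11 17 22]
(324, 387) [0.5276 0.2973 0.0738] [129  33  28]
(290, 320) [0.4673 0.282  0.1205] [18 15 21]
(360, 320) [0.4666 0.3044 0.1188] [25 28 29]
[0.47983896 0.29312752 0.05890941] -0.00010360034396840061
```

View pics/t2.png

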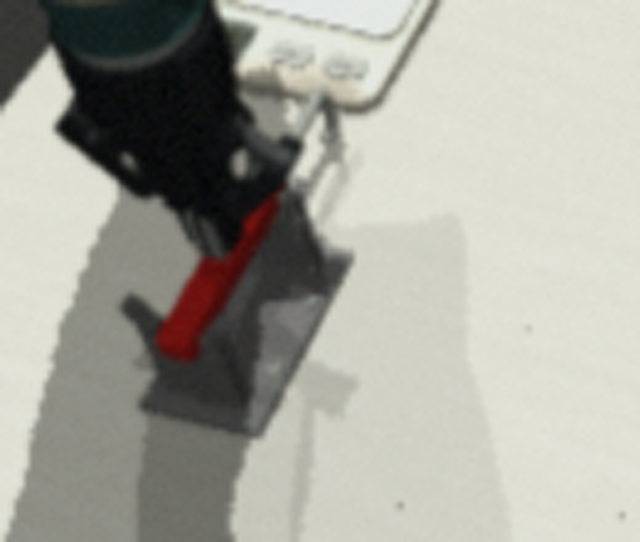

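The fingers have closed above the handle: their lowest visible points are at z≈0.09, where the reported TCP would put the tips at 0.045. I'll measure the real tip height.

```bash
python3 - <<'E'
from h import *
K,im,d=shot('wrist');P=pts(K,d)
for u in(314,318,334,337):print(u,[(v,*(P[v,u]*1000).round(0)[[0,2]]) for v in range(274,292,2)])
K,im,d=shot('top');P=pts(K,d)
for v in range(232,250,2):print(v,[tuple((P[v,u]*1000).round(0).astype(int)) for u in range(168,182,3)])
print(ctrl.get_obs()['joints'],ctrl.get_calibration('wrist')['xyz'])
E
```

```text
314 [(274, np.float64(469.0), np.float64(73.0)), (276, np.float64(470.0), np.float64(74.0)), (278, np.float64(471.0), np.float64(74.0)), (280, np.float64(468.0), np.float64(84.0)), (282, np.float64(468.0), np.float64(85.0)), (284, np.float64(468.0), np.float64(88.0)), (286, np.float64(468.0), np.float64(90.0)), (288, np.float64(468.0), np.float64(91.0)), (290, np.float64(468.0), np.float64(93.0))]
318 [(274, np.float64(469.0), np.float64(74.0)), (276, np.float64(470.0), np.float64(74.0)), (278, np.float64(471.0), np.float64(74.0)), (280, np.float64(468.0), np.float64(84.0)), (282, np.float64(469.0), np.float64(84.0)), (284, np.float64(468.0), np.float64(88.0)), (286, np.float64(468.0), np.float64(89.0)), (288, np.float64(468.0), np.float64(91.0)), (290, np.float64(468.0), np.float64(94.0))]
334 [(274, np.float64(469.0), np.float64(73.0)), (276, np.float64(470.0), np.float64(73.0)), (278, np.float64(470.0), np.float64(74.0)), (280, np.float64(468.0), np.float64(82.0)), (282, np.float64(467.0), np.float64(86.0)), (284, np.float64(468.0), np.float64(86.0)), (286, np.float64(467.0), np.f
[... 2059 characters left out ...]
(72)), (np.int64(472), np.int64(282), np.int64(74)), (np.int64(510), np.int64(311), np.int64(11))]
246 [(np.int64(461), np.int64(303), np.int64(69)), (np.int64(462), np.int64(294), np.int64(72)), (np.int64(465), np.int64(287), np.int64(71)), (np.int64(470), np.int64(283), np.int64(67)), (np.int64(506), np.int64(309), np.int64(8))]
248 [(np.int64(454), np.int64(298), np.int64(73)), (np.int64(457), np.int64(292), np.int64(71)), (np.int64(460), np.int64(285), np.int64(70)), (np.int64(467), np.int64(282), np.int64(62)), (np.int64(500), np.int64(306), np.int64(8))]
[ 4.33441077e-01  2.92541096e-01 -3.51933219e-01  9.26342027e-01
  4.65409861e-06  3.60637972e-01] [0.41303042 0.28882953 0.2214955 ]
```

Both cameras put the shut fingertips at z≈0.083, so the reported TCP reads about 38 mm too low. That makes the grasp point about eef_z + 0.043. The xy agrees. I'll open and go down another 3.8 cm.

Request:
{"op": "move_arm", "data": {
  "increments": [
    {"slide":[0,0,0],"rotation":[0,0,0]},
    {"slide":[0,0,0],"rotation":[0,0,0]},
    {"slide":[0,0,0],"rotation":[0,0,0]},
    {"slide":[0,0,0],"rotation":[0,0,0]},
    {"slide":[0,0,0],"rotation":[0,0,0]},
    {"slide":[0,0,0],"rotation":[0,0,0]},
    {"slide":[0,0,0],"rotation":[0,0,0]},
    {"slide":[0,0,0],"rotation":[0,0,0]},
    {"slide":[0,0,0.6],"rotation":[0,0,0]},
    {"slide":[0,0,1.3],"rotation":[0,0,0]},
    {"slide":[0,0,2.0],"rotation":[0,0,0]},
    {"slide":[0,0,2.7],"rotation":[0,0,0]},
    {"slide":[0,0,3.3],"rotation":[0,0,0]},
    {"slide":[0,0,3.7],"rotation":[0,0,0]},
    {"slide":[0,0,3.7],"rotation":[0,0,0]},
    {"slide":[0,0,3.7],"rotation":[0,0,0]}
  ],
  "hand": 1
}}

```text
time_s: 4.82
eef_pos: [0.4795, 0.293, 0.0214]
eef_rot: [[-0.073, 0.997, -0.001], [0.997, 0.073, -0.0], [-0.0, -0.001, -1.0]]
ft_force: [0.2, -0.7, 0.9]
gripper_width: 0.0852
```

Request:
{"op": "move_arm", "data": {
  "increments": [
    {"slide":[0,0,0],"rotation":[0,0,0]},
    {"slide":[0,0,0],"rotation":[0,0,0]},
    {"slide":[0,0,0],"rotation":[0,0,0]},
    {"slide":[0,0,0],"rotation":[0,0,0]},
    {"slide":[0,0,0],"rotation":[0,0,0]},
    {"slide":[0,0,0],"rotation":[0,0,0]},
    {"slide":[0,0,0],"rotation":[0,0,0]},
    {"slide":[0,0,0],"rotation":[0,0,0]},
    {"slide":[0,0,0],"rotation":[0,0,0]},
    {"slide":[0,0,0],"rotation":[0,0,0]}
  ],
  "hand": 0,
  "force": 80
}}

```text
time_s: 5.65
eef_pos: [0.4802, 0.2934, 0.0224]
eef_rot: [[-0.073, 0.997, 0.001], [0.997, 0.073, 0.001], [0.0, 0.001, -1.0]]
ft_force: [0.3, 1.0, 3.9]
gripper_width: 0.0188
```

Width is 0.019, so the handle is gripped. I'll lift straight up.

Request:
{"op": "move_arm", "data": {
  "increments": [
    {"slide":[0,0,-0.5],"rotation":[0,0,0]},
    {"slide":[0,0,-1.2],"rotation":[0,0,0]},
    {"slide":[0,0,-2.2],"rotation":[0,0,0]},
    {"slide":[0,0,-3.5],"rotation":[0,0,0]},
    {"slide":[0,0,-5],"rotation":[0,0,0]},
    {"slide":[0,0,-6.5],"rotation":[0,0,0]},
    {"slide":[0,0,-8],"rotation":[0,0,0]},
    {"slide":[0,0,-9],"rotation":[0,0,0]},
    {"slide":[0,0,-9],"rotation":[0,0,0]},
    {"slide":[0,0,-9],"rotation":[0,0,0]}
  ]
}}

```text
time_s: 6.48
eef_pos: [0.4803, 0.2933, 0.1126]
eef_rot: [[-0.073, 0.997, 0.001], [0.997, 0.073, 0.001], [0.001, 0.001, -1.0]]
ft_force: [0.4, -0.4, -1.6]
gripper_width: 0.019
```

```bash
python3 - <<'E'
from h import *
K,im,d=shot('wrist','w3.png');P=pts(K,d);P[d==0]=9
hsv=cv2.cvtColor(im,cv2.COLOR_RGB2HSV); red=((hsv[...,0]<8)|(hsv[...,0]>172))&(hsv[...,1]>150)&(hsv[...,2]>50)
v,u=np.mgrid[0:480,0:640]
m=red&(abs(P[...,2]-.163)<.03);Q=P[m&(v<350)];print(m.sum(),Q.min(0),Q.max(0),np.median(Q,0))
A=np.c_[Q[:,0],np.ones(len(Q))];print('z=',np.linalg.lstsq(A,Q[:,2],rcond=None)[0],'y=',np.linalg.lstsq(A,Q[:,1],rcond=None)[0])
# top: lifted hook
K,im,d=shot('top');P=pts(K,d);P[d==0]=9
hsv=cv2.cvtColor(im,cv2.COLOR_RGB2HSV); red=((hsv[...,0]<8)|(hsv[...,0]>172))&(hsv[...,1]>150)&(hsv[...,2]>50)
v,u=np.mgrid[0:480,0:640];Q=P[red&(u<260)&(v<300)&(v>150)&(abs(P[...,2]-.16)<.03)];print(len(Q),Q.min(0),Q.max(0))
c=cv2.resize(im[150:270,120:280],(800,600),interpolation=cv2.INTER_CUBIC);cv2.imwrite('pics/t3.png',c[:,:,::-1])
go(.49,.0,.062,94)
E
```

```text
12786 [0.41830872 0.27998716 0.15130652] [0.48696357 0.30342992 0.16589013] [0.44815737 0.29155354 0.16346404]
z= [0.00450908 0.16129892] y= [0.06745136 0.26127673]
205 [0.41876429 0.27703357 0.14714378] [0.52250332 0.30118236 0.16653196]
slide [-29.28  -1.03   4.93] rot [-0.09  0.04  0.17] at [0.4791 0.2928 0.1111] F [-0.1  0.1 -1.2] w 0.0187 t 6.5833
```

View pics/t3.png

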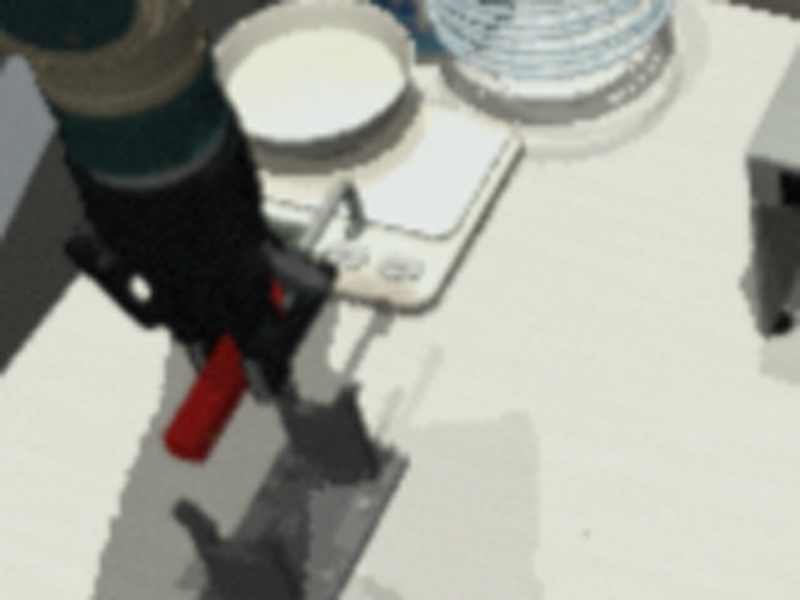

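The hook is held level, with its axis at eef+0.042 and its centre at (0.478, 0.293). Now I'll refine the loop from the first top picture's depth.

```bash
python3 - <<'E'
from h import *
z=np.load('top0.npz');K={k:z[k] for k in('fx','fy','cx','cy','xyz','orientation')};im=z['im'];d=z['d'];P=pts(K,d);P[d==0]=9
v,u=np.mgrid[0:480,0:640]
m=(u>285)&(u<330)&(v>208)&(v<236)&(P[...,2]>.016)&(P[...,2]<.036);Q=P[m]
for b in np.arange(.66,.73,.005):
    q=Q[(Q[:,0]>=b)&(Q[:,0]<b+.005)]
    if len(q):print(b.round(3),len(q),np.sort(q[:,1]*1000).round(0).astype(int).tolist())
# tray front wall top edge
m=(u>270)&(u<350)&(v>195)&(v<225)&(abs(P[...,2]-.034)<.003)&(P[...,0]>.7)&(P[...,0]<.75);Q=P[m];print(len(Q))
for b in np.arange(-.08,.1,.01):
    q=Q[(Q[:,1]>=b)&(Q[:,1]<b+.01)]
    if len(q):print(b.round(3),len(q),q[:,0].min().round(4),np.median(q[:,0]).round(4))
E
```

```text
0.665 9 [-1, 2, 5, 8, 13, 17, 20, 23, 26]
0.67 27 [-15, -11, -9, -8, -6, -6, -3, -2, 0, 2, 4, 5, 7, 9, 11, 12, 15, 18, 18, 21, 23, 26, 29, 29, 33, 33, 36]
0.675 13 [-16, -16, -13, -10, 2, 13, 16, 25, 28, 32, 35, 35, 37]
0.68 5 [-18, -17, -11, 36, 39]
0.685 9 [-18, -18, -16, -16, -13, 36, 39, 42, 42]
0.69 7 [-19, -16, -16, 37, 37, 40, 41]
0.695 7 [-20, -19, -18, -14, 37, 39, 42]
0.7 7 [-19, -16, -15, -13, 39, 41, 41]
0.705 6 [-18, -17, 37, 37, 39, 40]
0.71 6 [-18, -16, -13, 36, 39, 42]
0.715 43 [-31, -20, -19, -19, -17, -17, -17, -14, -13, -10, -10, -4, 14, 17, 23, 26, 29, 31, 32, 34, 35, 35, 38, 38, 38, 40, 41, 43, 44, 46, 47, 47, 48, 53, 54, 54, 57, 60, 63, 66, 66, 66, 78]
0.72 109 [-48, -47, -47, -47, -45, -42, -41, -41, -40, -39, -39, -39, -38, -36, -36, -35, -35, -33, -33, -33, -30, -30, -27, -27, -27, -27, -25, -24, -24, -22, -22, -21, -21, -21, -19, -15, -13, -11, -10, -10, -9, -6, -6, -6, -3, -3, -3, -2, 0, 0, 0, 0, 3, 4, 6, 6, 6, 7, 9, 9, 9, 10, 12, 12, 13, 15, 15, 18, 18, 18, 18, 21, 21, 21, 22, 22, 24, 24, 24, 25, 27, 27, 27, 27, 30, 30, 30, 31, 33, 34, 34, 36, 36, 39, 51, 52, 52, 58, 58, 61, 61, 64, 64, 69, 69, 73, 73, 76, 79]
0.725 13 [-47, -46, -44, -44, -43, -41, -32, -32, -29, -28, -23, -5, -2]
146
-0.07 11 0.7198 0.7328
-0.06 6 0.7214 0.7252
-0.05 7 0.7212 0.7245
-0.04 7 0.7207 0.7225
-0.03 5 0.7208 0.7222
-0.02 8 0.7107 0.7196
-0.01 13 0.721 0.7255
-0.0 8 0.719 0.7307
0.01 9 0.7173 0.7231
0.02 11 0.7196 0.7216
0.03 11 0.7069 0.722
0.04 8 0.7026 0.7188
0.05 7 0.7192 0.7208
0.06 4 0.7181 0.7193
0.07 7 0.7164 0.7185
0.08 16 0.7159 0.7345
0.09 1 0.736 0.736
```

Loop centre is (0.6965, 0.0115) and tray yaw about 2°; leg spacing of 56 mm and a wall 22 mm behind both agree with the given sizes. I'll stage in front of the shelf below roof height.

```bash
python3 -c "
from h import *
go(.50,.007,.060,92)"
```

```text
slide [-2.865e+01  2.000e-02  5.120e+00] rot [-0.09  0.04  2.17] at [0.4791 0.2928 0.1111] F [-0.1  0.1 -1.2] w 0.0187 t 6.5833
```

Request:
{"op": "move_arm", "data": {
  "increments": [
    {"slide":[-2,0,0],"rotation":[0,0,0]},
    {"slide":[-4.5,0,0],"rotation":[0,0,0]},
    {"slide":[-7.5,0,0],"rotation":[0,0,0.5]},
    {"slide":[-10.5,0,0.5],"rotation":[0,0,1]},
    {"slide":[-13.5,0,1],"rotation":[0,0,1.5]},
    {"slide":[-16.5,0,2],"rotation":[0,0,2.2]},
    {"slide":[-19.5,0,3],"rotation":[0,0,2.2]},
    {"slide":[-22.5,0,4],"rotation":[0,0,2.2]},
    {"slide":[-25,0,4.6],"rotation":[0,0,2.2]},
    {"slide":[-27.2,0,5],"rotation":[0,0,2.2]},
    {"slide":[-28.6,0,5.1],"rotation":[0,0,2.2]},
    {"slide":[-28.6,0,5.1],"rotation":[0,0,2.2]},
    {"slide":[-28.6,0,5.1],"rotation":[0,0,2.2]},
    {"slide":[-28.6,0,5.1],"rotation":[0,0,2.2]},
    {"slide":[-28.6,0,5.1],"rotation":[0,0,2.2]}
  ]
}}

```text
time_s: 7.83
eef_pos: [0.5002, 0.0088, 0.0606]
eef_rot: [[-0.036, 0.999, -0.001], [0.999, 0.036, 0.0], [0.0, -0.001, -1.0]]
ft_force: [1.0, 0.2, -2.3]
gripper_width: 0.0188
```

```bash
python3 - <<'E'
from h import *
K,im,d=shot('top');P=pts(K,d);P[d==0]=9
c=cv2.resize(im[170:290,220:380],(800,600),interpolation=cv2.INTER_CUBIC);cv2.imwrite('pics/t4.png',c[:,:,::-1])
np.savez('t4.npz',P=P)
go(.573,.007,.045,92)
E
```

```text
slide [-0.44  7.25  1.58] rot [-0.02 -0.02  0.05] at [0.5004 0.0088 0.0608] F [ 0.   0.3 -1.8] w 0.0189 t 7.8833
```

View pics/t4.png

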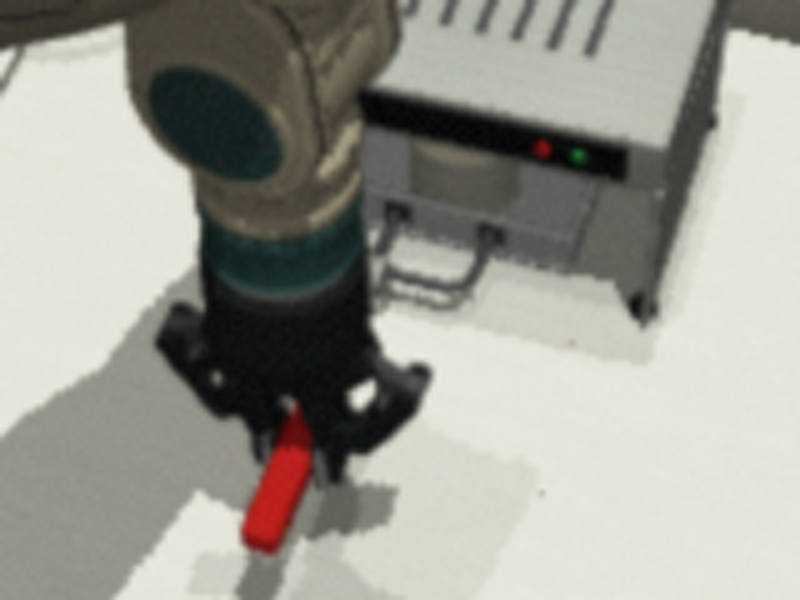

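The loop, at crop (435,265), is unmoved and the hook is in line with it. The prong is hidden behind the gripper. I'll advance below the roof, then lower.

Request:
{"op": "move_arm", "data": {
  "increments": [
    {"slide":[-0.1,1.0,0.3],"rotation":[0,0,0]},
    {"slide":[-0.2,2.2,0.7],"rotation":[0,0,0]},
    {"slide":[-0.3,3.4,1.1],"rotation":[0,0,0]},
    {"slide":[-0.4,4.6,1.5],"rotation":[0,0,0]},
    {"slide":[-0.4,5.8,1.5],"rotation":[0,0,0]},
    {"slide":[-0.4,6.7,1.5],"rotation":[0,0,0]},
    {"slide":[-0.4,7.2,1.5],"rotation":[0,0,0]},
    {"slide":[-0.4,7.2,1.5],"rotation":[0,0,0]},
    {"slide":[-0.4,7.2,1.5],"rotation":[0,0,0]},
    {"slide":[-0.4,7.2,1.5],"rotation":[0,0,0]}
  ]
}}

```text
time_s: 8.72
eef_pos: [0.572, 0.0064, 0.0457]
eef_rot: [[-0.034, 0.999, -0.001], [0.999, 0.034, 0.0], [0.0, -0.001, -1.0]]
ft_force: [0.5, -0.2, -1.7]
gripper_width: 0.0188
```

```bash
python3 - <<'E'
from h import *
K,im,d=shot('wrist');P=pts(K,d);P[d==0]=9
hsv=cv2.cvtColor(im,cv2.COLOR_RGB2HSV); red=((hsv[...,0]<8)|(hsv[...,0]>172))&(hsv[...,1]>150)&(hsv[...,2]>50)
v,u=np.mgrid[0:480,0:640];e=ctrl.get_obs()['eef_pos']
Q=P[red&(v<350)&(abs(P[...,2]-e[2]-.051)<.01)];A=np.c_[Q[:,0]-.5716,np.ones(len(Q))];print('near end',Q[:,0].min(),'y',np.linalg.lstsq(A,Q[:,1],rcond=None)[0],'z',np.linalg.lstsq(A,Q[:,2],rcond=None)[0])
K,im,d=shot('top');c=cv2.resize(im[170:290,220:380],(800,600),interpolation=cv2.INTER_CUBIC);cv2.imwrite('pics/t5.png',c[:,:,::-1])
go(.573,.007,.003,92)
E
```

```text
near end 0.5102763949711285 y [0.03275248 0.00683433] z [-0.00012434  0.09648383]
slide [0.06 0.11 4.28] rot [-0.04 -0.   -0.03] at [0.5719 0.0064 0.0458] F [-0.  -1.3 -1.7] w 0.0191 t 8.8167
```

View pics/t5.png

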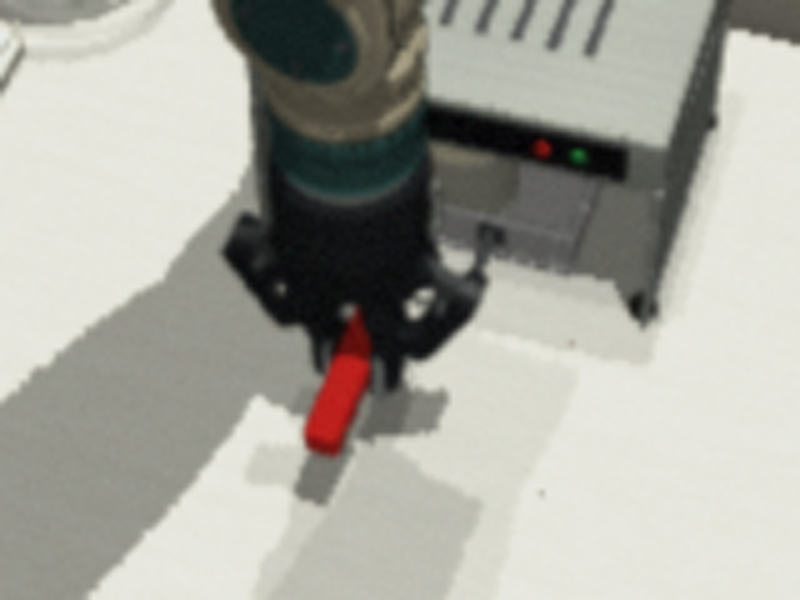

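The handle centre measures (0.571, 0.007) and level, so the bend is at (0.696, 0.011), over the loop centre. I'll lower 4.15 cm.

Request:
{"op": "move_arm", "data": {
  "increments": [
    {"slide":[0,0.1,0.5],"rotation":[0,0,0]},
    {"slide":[0,0.1,1.0],"rotation":[0,0,0]},
    {"slide":[0,0.1,1.5],"rotation":[0,0,0]},
    {"slide":[0,0.1,2.0],"rotation":[0,0,0]},
    {"slide":[0,0.1,2.5],"rotation":[0,0,0]},
    {"slide":[0,0.1,3.0],"rotation":[0,0,0]},
    {"slide":[0,0.1,3.5],"rotation":[0,0,0]},
    {"slide":[0,0.1,3.9],"rotation":[0,0,0]},
    {"slide":[0,0.1,4.15],"rotation":[0,0,0]},
    {"slide":[0,0.1,4.15],"rotation":[0,0,0]},
    {"slide":[0,0.1,4.15],"rotation":[0,0,0]},
    {"slide":[0,0.1,4.15],"rotation":[0,0,0]}
  ]
}}

```text
time_s: 9.82
eef_pos: [0.574, 0.0064, 0.0047]
eef_rot: [[-0.034, 0.999, 0.001], [0.999, 0.034, -0.0], [-0.0, 0.001, -1.0]]
ft_force: [0.7, -0.1, -1.2]
gripper_width: 0.0189
```

Request:
{"op": "move_arm", "data": {
  "increments": [
    {"slide":[0,-0.4,0],"rotation":[0,0,0]},
    {"slide":[0,-0.8,0],"rotation":[0,0,0]},
    {"slide":[0,-1.1,0],"rotation":[0,0,0]},
    {"slide":[0,-1.4,0],"rotation":[0,0,0]},
    {"slide":[0,-1.6,0],"rotation":[0,0,0]},
    {"slide":[0,-1.8,0],"rotation":[0,0,0]},
    {"slide":[0,-2.0,0],"rotation":[0,0,0]},
    {"slide":[0,-2.3,0],"rotation":[0,0,0]},
    {"slide":[0,-2.6,0],"rotation":[0,0,0]},
    {"slide":[0,-3.0,0],"rotation":[0,0,0]},
    {"slide":[0,-3.4,0],"rotation":[0,0,0]},
    {"slide":[0,-3.8,0],"rotation":[0,0,0]},
    {"slide":[0,-4.2,0],"rotation":[0,0,0]},
    {"slide":[0,-4.6,0],"rotation":[0,0,0]},
    {"slide":[0,-5.0,0],"rotation":[0,0,0]},
    {"slide":[0,-5.3,0],"rotation":[0,0,0]},
    {"slide":[0,-5.6,0],"rotation":[0,0,0]},
    {"slide":[0,-5.8,0],"rotation":[0,0,0]},
    {"slide":[0,-6.0,0],"rotation":[0,0,0]},
    {"slide":[0,-6.0,0],"rotation":[0,0,0]}
  ]
}}

```text
time_s: 11.48
eef_pos: [0.5133, 0.0043, 0.0044]
eef_rot: [[-0.034, 0.999, -0.0], [0.999, 0.034, -0.0], [-0.0, -0.0, -1.0]]
ft_force: [1.8, 0.4, -0.9]
gripper_width: 0.0189
```

```bash
python3 - <<'E'
from h import *
K,im,d=shot('top');c=cv2.resize(im[170:290,220:380],(800,600),interpolation=cv2.INTER_CUBIC);cv2.imwrite('pics/t6.png',c[:,:,::-1])
go(.433,.002,.005,92)
E
```

```text
slide [ 0.04 -8.03 -0.05] rot [-0.04 -0.   -0.03] at [0.5133 0.0044 0.0044] F [ 1.7 -0.4 -1. ] w 0.0188 t 11.5333
```

View pics/t6.png

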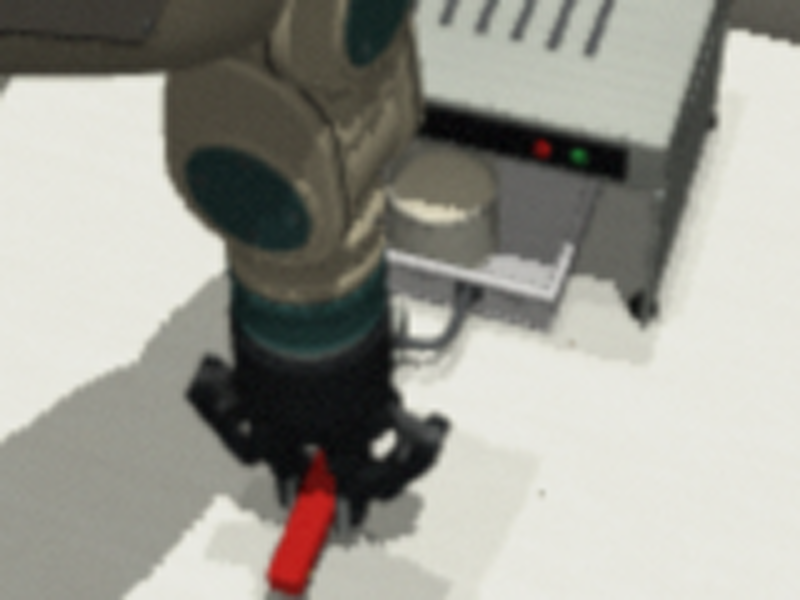

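The tray is following: its front rim is now at crop (550,295) and the tin at (440,215) is coming out upright. I'll keep pulling.

Request:
{"op": "move_arm", "data": {
  "increments": [
    {"slide":[0,-0.2,0],"rotation":[0,0,0]},
    {"slide":[0,-0.5,0],"rotation":[0,0,0]},
    {"slide":[0,-0.9,0],"rotation":[0,0,0]},
    {"slide":[0,-1.4,0],"rotation":[0,0,0]},
    {"slide":[0,-1.9,0],"rotation":[0,0,0]},
    {"slide":[0,-2.4,0],"rotation":[0,0,0]},
    {"slide":[0,-2.9,0],"rotation":[0,0,0]},
    {"slide":[0,-3.4,0],"rotation":[0,0,0]},
    {"slide":[0,-3.9,0],"rotation":[0,0,0]},
    {"slide":[0,-4.4,0],"rotation":[0,0,0]},
    {"slide":[0,-4.9,0],"rotation":[0,0,0]},
    {"slide":[0,-5.4,0],"rotation":[0,0,0]},
    {"slide":[0,-5.9,0],"rotation":[0,0,0]},
    {"slide":[0,-6.4,0],"rotation":[0,0,0]},
    {"slide":[0,-6.9,0],"rotation":[0,0,0]},
    {"slide":[0,-7.3,0],"rotation":[0,0,0]},
    {"slide":[0,-7.6,0],"rotation":[0,0,0]},
    {"slide":[0,-7.8,0],"rotation":[0,0,0]},
    {"slide":[0,-8.0,0],"rotation":[0,0,0]},
    {"slide":[0,-8.0,0],"rotation":[0,0,0]}
  ]
}}

```text
time_s: 13.2
eef_pos: [0.4332, 0.0016, 0.0043]
eef_rot: [[-0.034, 0.999, -0.001], [0.999, 0.034, -0.0], [-0.0, -0.001, -1.0]]
ft_force: [1.9, 0.2, -0.3]
gripper_width: 0.0189
```

```bash
python3 - <<'E'
from h import *
K,im,d=shot('top');P=pts(K,d);P[d==0]=9
c=cv2.resize(im[170:290,220:380],(800,600),interpolation=cv2.INTER_CUBIC);cv2.imwrite('pics/t7.png',c[:,:,::-1])
v,u=np.mgrid[0:480,0:640]
m=(u>285)&(u<345)&(v>185)&(v<250)&(abs(P[...,2]-.052)<.005)&(P[...,0]<.72)&(P[...,0]>.56)
Q=P[m];print('tin rim',len(Q),Q.min(0),Q.max(0))
if len(Q)>5:print(cv2.minEnclosingCircle((Q[:,:2]*1000).astype(np.float32)))
m=(u>285)&(u<345)&(v>185)&(v<270)&(abs(P[...,2]-.034)<.002);Q=P[m];print('rim',len(Q),Q.min(0),Q.max(0))
go(.433,.002,.005,92)
E
```

```text
tin rim 161 [ 0.61194161 -0.02009298  0.04705619] [0.6786558  0.03930836 0.05699401]
((645.5469360351562, 12.691441535949707), 34.716732025146484)
rim 152 [ 0.54793803 -0.06853674  0.0321251 ] [0.73251558 0.06839162 0.0359986 ]
slide [ 0.04 -0.02 -0.07] rot [-0.05  0.   -0.03] at [0.4332 0.0016 0.0043] F [ 2.5  0.  -0.2] w 0.0186 t 13.25
```

View pics/t7.png

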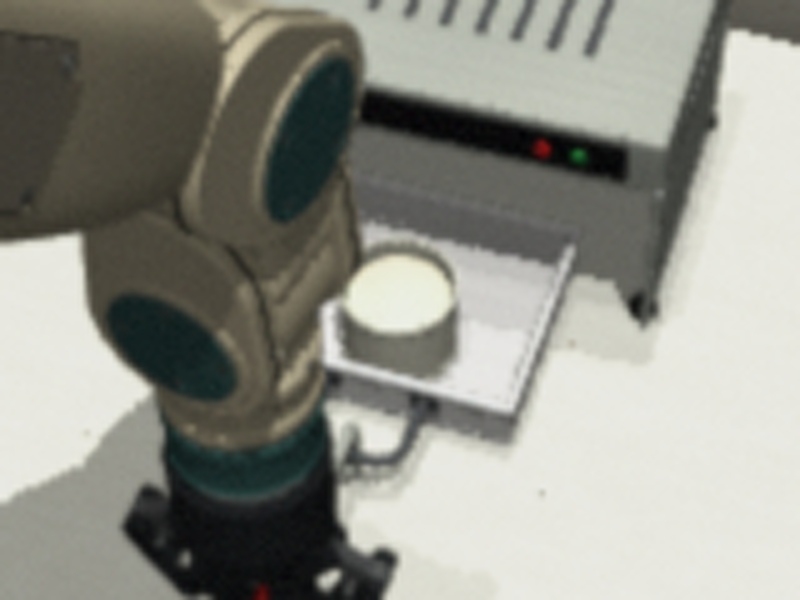

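Viewed 10 pictures so far. The tin stands upright at (0.6455, 0.0127), which is shelf x ≈ −0.139, 19 mm inside the limit. Next I unhook: forward 16 mm, then straight up.

Request:
{"op": "move_arm", "data": {
  "increments": [
    {"slide":[0,0.4,0],"rotation":[0,0,0]},
    {"slide":[0,0.8,0],"rotation":[0,0,0]},
    {"slide":[0,1.2,0],"rotation":[0,0,0]},
    {"slide":[0,1.6,0],"rotation":[0,0,0]},
    {"slide":[0,1.6,0],"rotation":[0,0,0]},
    {"slide":[0,1.6,0],"rotation":[0,0,0]},
    {"slide":[0,1.6,-0.5],"rotation":[0,0,0]},
    {"slide":[0,1.6,-1.0],"rotation":[0,0,0]},
    {"slide":[0,1.6,-1.5],"rotation":[0,0,0]},
    {"slide":[0,1.6,-2.0],"rotation":[0,0,0]},
    {"slide":[0,1.6,-2.6],"rotation":[0,0,0]},
    {"slide":[0,1.6,-3.5],"rotation":[0,0,0]},
    {"slide":[0,1.6,-5],"rotation":[0,0,0]},
    {"slide":[0,1.6,-7],"rotation":[0,0,0]},
    {"slide":[0,1.6,-9],"rotation":[0,0,0]},
    {"slide":[0,1.6,-10.8],"rotation":[0,0,0]},
    {"slide":[0,1.6,-10.8],"rotation":[0,0,0]},
    {"slide":[0,1.6,-10.8],"rotation":[0,0,0]}
  ]
}}

```text
time_s: 14.75
eef_pos: [0.4511, 0.0019, 0.1139]
eef_rot: [[-0.034, 0.999, 0.004], [0.999, 0.034, -0.001], [-0.001, 0.004, -1.0]]
ft_force: [0.2, -0.2, -2.1]
gripper_width: 0.0185
```

```bash
python3 -c "
from h import *
go(.4802,.2932,.115,94.2)"
```

```text
slide [29.01  3.91 -0.12] rot [ 0.2   0.04 -2.23] at [0.4511 0.0019 0.1139] F [ 0.2 -0.2 -2.1] w 0.0185 t 14.75
```

Request:
{"op": "move_arm", "data": {
  "increments": [
    {"slide":[2,0,0],"rotation":[0,0,0]},
    {"slide":[4.5,0.5,0],"rotation":[0,0,0]},
    {"slide":[7.5,1,0],"rotation":[0,0,-0.5]},
    {"slide":[10.5,1.4,0],"rotation":[0,0,-1]},
    {"slide":[13.5,1.8,0],"rotation":[0,0,-1.5]},
    {"slide":[16.5,2.3,0],"rotation":[0,0,-2.2]},
    {"slide":[19.5,2.7,0],"rotation":[0,0,-2.2]},
    {"slide":[22.5,3.2,0],"rotation":[0,0,-2.2]},
    {"slide":[25.2,3.6,0],"rotation":[0,0,-2.2]},
    {"slide":[27.4,3.9,0],"rotation":[0,0,-2.2]},
    {"slide":[29,3.9,0],"rotation":[0,0,-2.2]},
    {"slide":[29,3.9,0],"rotation":[0,0,-2.2]},
    {"slide":[29,3.9,0],"rotation":[0,0,-2.2]},
    {"slide":[29,3.9,0],"rotation":[0,0,-2.2]},
    {"slide":[29,3.9,0],"rotation":[0,0,-2.2]},
    {"slide":[29,3.9,0],"rotation":[0,0,-2.2]}
  ]
}}

```text
time_s: 16.08
eef_pos: [0.4785, 0.2922, 0.112]
eef_rot: [[-0.071, 0.997, -0.001], [0.997, 0.071, -0.001], [-0.001, -0.001, -1.0]]
ft_force: [0.8, 0.6, -1.9]
gripper_width: 0.0186
```

```bash
python3 - <<'E'
from h import *
e=ctrl.get_obs()['eef_pos'];K,im,d=shot('wrist','w8.png');P=pts(K,d);P[d==0]=9
hsv=cv2.cvtColor(im,cv2.COLOR_RGB2HSV); red=((hsv[...,0]<8)|(hsv[...,0]>172))&(hsv[...,1]>150)&(hsv[...,2]>50)
v,u=np.mgrid[0:480,0:640]
Q=P[red&(v<350)&(abs(P[...,2]-e[2]-.051)<.012)];A=np.c_[Q[:,0]-.478,np.ones(len(Q))];print('near end',Q[:,0].min(),'y',np.linalg.lstsq(A,Q[:,1],rcond=None)[0],'z',np.linalg.lstsq(A,Q[:,2],rcond=None)[0])
go(.4802,.2932,.023,94.2)
E
```

```text
near end 0.4165699176607431 y [0.06642064 0.29257431] z [0.00175676 0.16285708]
slide [0.08 0.16 8.92] rot [-0.03  0.02 -0.1 ] at [0.4787 0.2924 0.1122] F [ 0.3 -0.7 -1.7] w 0.0187 t 16.1333
```

Request:
{"op": "move_arm", "data": {
  "increments": [
    {"slide":[0.1,0.15,1.5],"rotation":[0,0,0]},
    {"slide":[0.1,0.15,3],"rotation":[0,0,0]},
    {"slide":[0.1,0.15,4.5],"rotation":[0,0,0]},
    {"slide":[0.1,0.15,5.8],"rotation":[0,0,0]},
    {"slide":[0.1,0.15,6.8],"rotation":[0,0,0]},
    {"slide":[0.1,0.15,7.6],"rotation":[0,0,0]},
    {"slide":[0.1,0.15,8.2],"rotation":[0,0,0]},
    {"slide":[0.1,0.15,8.6],"rotation":[0,0,0]},
    {"slide":[0.1,0.15,8.9],"rotation":[0,0,0]},
    {"slide":[0.1,0.15,8.9],"rotation":[0,0,0]},
    {"slide":[0.1,0.15,8.9],"rotation":[0,0,0]}
  ]
}}

```text
time_s: 17.05
eef_pos: [0.4805, 0.2946, 0.0237]
eef_rot: [[-0.073, 0.997, 0.001], [0.997, 0.073, 0.0], [0.0, 0.001, -1.0]]
ft_force: [-0.4, 0.1, -0.2]
gripper_width: 0.019
```

```bash
python3 - <<'E'
from h import *
e=ctrl.get_obs()['eef_pos'];K,im,d=shot('wrist','w9.png');P=pts(K,d);P[d==0]=9
hsv=cv2.cvtColor(im,cv2.COLOR_RGB2HSV); red=((hsv[...,0]<8)|(hsv[...,0]>172))&(hsv[...,1]>150)&(hsv[...,2]>50)
v,u=np.mgrid[0:480,0:640]
Q=P[red&(v<350)&(abs(P[...,2]-e[2]-.051)<.012)];A=np.c_[Q[:,0]-.478,np.ones(len(Q))];print('near end',Q[:,0].min(),'y',np.linalg.lstsq(A,Q[:,1],rcond=None)[0],'z',np.linalg.lstsq(A,Q[:,2],rcond=None)[0])
go(.4802,.2932,.023,94.2)
E
```

```text
near end 0.4186129768676215 y [0.0689395  0.29478736] z [0.00368812 0.07456278]
slide [-0.14 -0.06  0.09] rot [ 0.05 -0.02 -0.02] at [0.4807 0.2947 0.0239] F [-0.8  0.  -1.3] w 0.019 t 17.1
```

The handle top is 1.2 mm above its seat height. I'll lower that little, release and retreat upward.

Request:
{"op": "move_arm", "data": {
  "increments": [
    {"slide":[-0.1,0,0.1],"rotation":[0,0,0]},
    {"slide":[-0.1,0,0.15],"rotation":[0,0,0]},
    {"slide":[-0.1,0,0.15],"rotation":[0,0,0]},
    {"slide":[-0.1,0,0.15],"rotation":[0,0,0]}
  ]
}}

```text
time_s: 17.43
eef_pos: [0.4807, 0.2935, 0.0224]
eef_rot: [[-0.073, 0.997, 0.001], [0.997, 0.073, 0.0], [0.0, 0.001, -1.0]]
ft_force: [0.1, 0.1, 0.2]
gripper_width: 0.0187
```

Request:
{"op": "move_arm", "data": {
  "increments": [
    {"slide":[0,0,0],"rotation":[0,0,0]},
    {"slide":[0,0,0],"rotation":[0,0,0]},
    {"slide":[0,0,0],"rotation":[0,0,0]},
    {"slide":[0,0,0],"rotation":[0,0,0]},
    {"slide":[0,0,0],"rotation":[0,0,0]},
    {"slide":[0,0,0],"rotation":[0,0,0]},
    {"slide":[0,0,0],"rotation":[0,0,0]},
    {"slide":[0,0,0],"rotation":[0,0,0]},
    {"slide":[0,0,-1],"rotation":[0,0,0]},
    {"slide":[0,0,-2.5],"rotation":[0,0,0]},
    {"slide":[0,0,-4.5],"rotation":[0,0,0]},
    {"slide":[0,0,-7],"rotation":[0,0,0]},
    {"slide":[0,0,-10],"rotation":[0,0,0]},
    {"slide":[0,0,-13],"rotation":[0,0,0]},
    {"slide":[0,0,-15],"rotation":[0,0,0]},
    {"slide":[0,0,-15],"rotation":[0,0,0]},
    {"slide":[0,0,-15],"rotation":[0,0,0]},
    {"slide":[0,0,-15],"rotation":[0,0,0]}
  ],
  "hand": 1
}}

```text
time_s: 18.93
eef_pos: [0.4798, 0.2932, 0.1717]
eef_rot: [[-0.073, 0.997, -0.001], [0.997, 0.073, -0.0], [-0.0, -0.001, -1.0]]
ft_force: [0.8, 0.2, -0.4]
gripper_width: 0.0854
```

```bash
python3 - <<'E'
from h import *
K,im,d=shot('wrist');P=pts(K,d);P[d==0]=9
hsv=cv2.cvtColor(im,cv2.COLOR_RGB2HSV); red=((hsv[...,0]<8)|(hsv[...,0]>172))&(hsv[...,1]>150)&(hsv[...,2]>50)
Q=P[red&(abs(P[...,2]-.073)<.012)];print('handle',np.median(Q,0),cv2.minAreaRect((Q[:,:2]*1000).astype(np.float32)))
K,im,d=shot('top','t9.png');P=pts(K,d);P[d==0]=9
v,u=np.mgrid[0:480,0:640]
def circ(n,m):
    Q=P[m];print(n,len(Q),Q[:,2].max());print(cv2.minEnclosingCircle((Q[:,:2]*1000).astype(np.float32)))
circ('tin',(u>270)&(u<345)&(v>185)&(v<250)&(abs(P[...,2]-.052)<.004)&(P[...,0]<.69)&(P[...,0]>.56))
circ('ram',(u>375)&(u<435)&(v>290)&(v<350)&(P[...,2]>.02)&(P[...,2]<.2))
circ('salt',(u>418)&(u<446)&(v>240)&(v<275)&(P[...,2]>.02)&(P[...,2]<.2))
m=(u>265)&(u<350)&(v>185)&(v<270)&(abs(P[...,2]-.034)<.003)&(P[...,0]<.73);print('tray rim',cv2.minAreaRect((P[m][:,:2]*1000).astype(np.float32)))
cv2.imwrite('pics/t9c.png',cv2.resize(im[150:300,130:370],(800,500),interpolation=cv2.INTER_CUBIC)[:,:,::-1])
go(.48,.294,.1,94)
E
```

```text
handle [0.47316416 0.29360009 0.07325857] ((478.25390625, 293.7373962402344), (118.10053253173828, 19.27016830444336), 4.174550533294678)
tin 131 0.05596255587359922
((645.64599609375, 12.203600883483887), 34.451560974121094)
ram 1688 0.053148203720632003
((476.88983154296875, -317.6072998046875), 55.47865676879883)
salt 357 0.09188580410697711
((670.3955078125, -349.5838317871094), 21.014774322509766)
tray rim ((638.8112182617188, -0.7583694458007812), (181.98727416992188, 225.21470642089844), 0.24310187995433807)
slide [0.11 0.12 7.04] rot [-0.16  0.06  0.17] at [0.4791 0.2929 0.1705] F [-0.4  0.7  0.1] w 0.0856 t 19.0333
```

View pics/t9c.png

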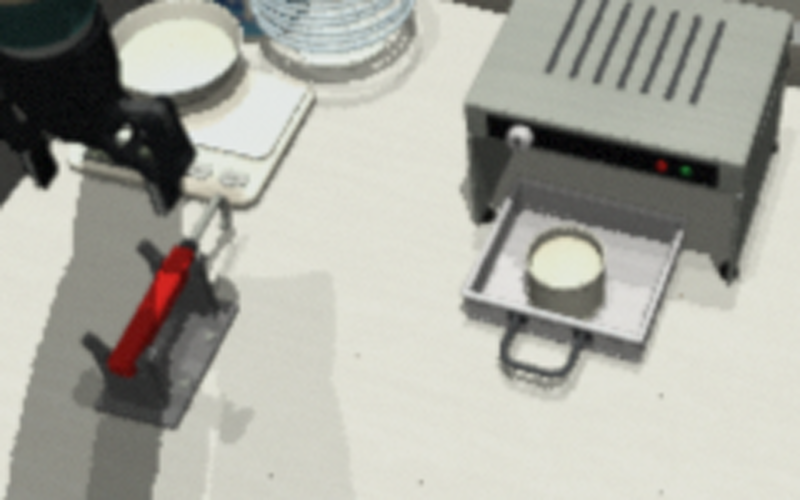

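The final picture shows the hook in both forks with its prong down at crop (225,215), the tin upright on the tray at (565,265), and the gripper clear. All in order, so I'll hand in.

```bash
python3 -c "
from h import *
print(ctrl.sign_off())"
```

```text
the job is handed in; nothing more can be done
None
```

I finished the job and handed it in at about 19 s of the 56 s allowed; the hand-in gives no verdict. I hooked the tray's loop, pulled the tray about 12 cm out, unhooked, and laid the pull hook back in its cradle.

**What failed on the way:** the first grasp closed on air above the handle. Both cameras put the fingertips about 38 mm higher than the reported tool position implied. I lowered the gripper by that amount and used the camera-based height from then on.

Last checks before handing in:

| Item | Measured | Required or starting value |
|---|---|---|
| Hook handle centre | (0.478, 0.294), top at 0.073 m, yaw 4.2° | Started at (0.477, 0.295), yaw 4.2° |
| Tin centre in the shelf's frame | x about −0.139 m, upright | Below −0.12 m |
| Tin centre to tray floor centre | about 16 mm (tray position inferred from the hook, not measured directly) | Below 45 mm |
| Ramekin and salt shaker | Within about 1 mm of the start | Moved less than 30 mm |
| Gripper | Open, about 15 cm above the cradle grasp position | Touching nothing |

- **Checks that disagreed:** a final rectangle fit to the tray's rim picked up other edges and gave 182 × 225 mm, so I discarded it. The last picture shows the tray flat.
- **Not seen directly:** the gripper hid the prong as it went into the loop. I inferred its position from the handle, and the tray followed the pull.

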